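Put the finishing kit back in its holders

TASK

Put the finishing kit back: stand the dark-lidded paint pot in the black round holder and the white-lidded paint pot in the white round holder, lay the sanding block flat inside the orange tray, and lay the blue-capped marker in the two notches of the blue pen rest, roughly centred. Leave the grey clay block and the white figure where they are.

Things in the scene. Friction and masses are not known exactly. Their poses are not given: they have to be found in the camera images.
- dark_pot: on a green mat 3 mm thick (top at z = 0.003), as are all things and holders: paint pot with a black screw lid and grey-and-white body, loose, upright; 48 mm diameter (lid 51 mm), 52 mm high, lid from 40 mm up; origin at the centre of its underside, z up
- white_pot: paint pot with a white screw lid and white body, loose, upright; 48 mm diameter (lid 51 mm), 52 mm high, lid from 40 mm up; origin at the centre of its underside, z up
- sanding_block: orange-brown cork sanding block, loose, lying flat; 44 mm wide along its x, 70 mm long along its y, 28 mm high; origin at the centre of its underside, z up
- marker: marker pen, white body with a blue cap, loose, lying flat; 122 mm long along its y, about 12 mm wide (x), 12 mm high (14 mm with the clip); origin below the middle of its length, at its underside, z up
- dark_holder: black round pot holder, fixed on the green mat: an open dish, 80 mm outside, 68 mm inside diameter, rim 14 mm high, inner floor 4 mm above its underside; origin at the centre of its underside
- white_holder: white round pot holder, fixed on the green mat: an open dish, 80 mm outside, 68 mm inside diameter, rim 14 mm high, inner floor 4 mm above its underside; origin at the centre of its underside
- block_tray: orange rectangular open tray, fixed on the green mat: outside 68 mm along its x, 94 mm along its y, inside 60 x 86 mm, rim 10 mm high, inner floor 4 mm above its underside; origin at the centre of its underside
- marker_rest: blue pen rest, fixed on the green mat: base plate 44 mm along its x, 92 mm along its y, 4 mm thick, with two notched saddles, each 9 mm thick, at y = -35 and +35 mm (clear space for fingers between them); the marker lies along the rest's y in the notches, whose floor is 10 mm above its underside and about 16 mm wide, with sloping sides up to 22 mm high and 36 mm apart at the top; origin at the centre of its underside
- clay_block: small lump of grey modelling clay, loose, 37 x 53 x 25 mm high; bystander, to be left alone; origin at the centre of its underside
- figure: white paper-mache figure with an outstretched arm, loose, 54 x 83 x 85 mm high; bystander, stands on the worktop beside the mat, to be left alone; origin at the centre of its underside
Not all that is in view belongs to the job. Leave any turquoise look-alike of the white_pot alone.

How it is judged (in metres and radians):
At the end, for the whole second after the job is handed in: Pots upright on the floor of the holder of their colour, within 12 mm of its centre; sanding block flat on the tray floor, within 13 mm and 0.35 rad; marker in both notches, within 9 mm sideways, 15 mm lengthways and 0.12 rad; all at rest (horizontal distance between dark_pot and dark_holder below 0.012 m and z of dark_pot in the frame of dark_holder below 0.008 m and angle between each of dark_pot, white_pot, sanding_block's own z axis and vertical below 0.1 rad and horizontal distance between white_pot and white_holder below 0.012 m and z of white_pot in the frame of white_holder below 0.008 m and horizontal distance between sanding_block and block_tray below 0.013 m and z of sanding_block in the frame of block_tray below 0.008 m and angle between the y axis of sanding_block and the y axis of block_tray, either way round below 0.35 rad and x of marker in the frame of marker_rest between -0.009 and 0.009 m and y of marker in the frame of marker_rest between -0.015 and 0.015 m and z of marker in the frame of marker_rest between 0.004 and 0.02 m and angle between the y axis of marker and the y axis of marker_rest, either way round below 0.12 rad and linear speed of each of dark_pot, white_pot, sanding_block, marker below 0.02 m/s); the robot touches nothing.
It fails at once if the clay block is moved more than 20 mm (distance of clay_block from where it was at the start of the episode above 0.02 m).
It fails at once if the figure is moved more than 20 mm or tipped (distance of figure from where it was at the start of the episode above 0.02 m or angle between figure's own z axis and vertical above 0.3 rad).
It also fails if it takes over 93 s, if anything falls off the work surface, if the arm or the gripper's body presses on something with over 40 N, if the wrist force passes 120 N, or if a joint passes its speed limit or range.

ROBOT

A 6-joint arm with a two-finger parallel gripper is mounted at the origin on a cart in front of the work surface, level with it; the furniture and walls round the work are solid. World frame = base frame: x ahead of the robot, y to its left, z up, the work surface at z = 0. Lengths are in mm, angles in rad, forces in N, time in s.
With the tool pointing down it reaches from about 400 to 925 mm from the base axis. Payload 12.5 kg.
Tool frame: the origin (TCP) lies midway between the tips of the shut fingers; the grasp point (between the pads) lies 19 mm behind it; z points along the fingers, y is the line along which they close (so a half turn about z gives the same grasp; the last joint's range is limited). The gripper opens to 95 mm and grips with 3 to 60 N. Pads are 20 mm wide; open, the fingers measure 119 mm over their backs; the gripper's body (75 mm by 180 mm) begins 59 mm behind the grasp point.
Start: joints at [1.011, 0.491, 1.559, -0, 1.092, -0.106], TCP at [273.977, 561.768, 214.661] pointing down, gripper open.
Joint ranges: [-3.1, 3.1], [-0.84, 2.19], [0.05, 2.79], [-1.13, 4.28], [0.06, 2.93], [-2.69, 2.69]. Speed limits (rad/s): [2.22, 2.22, 2.79, 3.14, 3.14, 3.14].

INTERFACE

Orientations are given as [roll, pitch, yaw] about the fixed x, y, z axes, in that order (R = Rz(yaw) Ry(pitch) Rx(roll)).
In Python, from cell import env gives the robot as it stands.
- The arm moves only by the tool arm_command, never from a script. Its argument "targets" is a list of rows, each a list of 5 numbers: the shift along the tool's x, y, z in mm, then the turn about the tool's z in degrees, then the opening, from 0 (shut) to 1 (fully open). In form: [[tx, ty, tz, roll, fingers], ...]. A call has 1 to 5 rows; each row is the pose to reach, as a shift and turn from the pose commanded when the call began, along the tool's axes at that moment; what a row does not reach only later rows make up. A row lasts 1/10 s, in which the tool goes at most 50 mm and 8.59 degrees, less where a joint would pass 70% of its speed; a pose out of reach is approached as far as the arm can. A call with a gripper value outside its range is refused whole. The fingers move at their own pace and stop on an object; the grip force is fixed at half the most. Time passes only in rows, so rows that repeat a pose let the fingers close. It gives the time, the measured TCP pose, the force, the opening and the grip force at its end, in the units of the state.
- env.state(): the state, without advancing time (a new reading comes with each control period).
- env.read_camera(name): name is "side" or "top"; returns a dict with "frame" (480x640x3 uint8, red, green, blue), "vertical_fov" (degrees; the focal length in pixels is half the picture's height over the tangent of half this angle, whatever the lens; pixels are square), "cx", "cy" (the principal point, pixels), "k1" (the pictures are not rectified: a ray, as slopes to the right and down, at radius r is drawn at 1 + k1 r^2 times it, then the intrinsics apply), "world_from_camera" (4x4, takes a point from camera to world coordinates). Camera axes: x right, y down, z forward; pixel columns grow to the right and rows downward; lengths in mm; the calibration is good to about 2 mm. A picture is of the moment at which its call begins. There is no depth.
- env.job_done(): hands the job in; it is judged then, once.
The state is a dict: "t": time; "joints": joint angles; "qvel": joint speeds; "tau": joint torques, N m; "eef_pos": TCP position; "tcp_rot": TCP orientation; "ft_force": force on the tool from outside, world axes, zero at the start; "moment": the same for the moment, N m; "opening": opening from 0.0 (shut) to 1.0 (fully open); "grip_force": force on a finger pad.
Only numpy, scipy, OpenCV 4.12 (cv2) and the standard library are available. Lean on these libraries where they do the work, as an engineer would, in place of code of your own. Each camera call takes 0.05 s, during which the arm holds its last target. There are 200 camera calls.

## Working session

There is one attempt and no reset: what is moved stays moved. The work goes in short steps, Python scripts to look and compute and a tool call to move; the robot and the scene stay as the last step left them, time stands still between calls to the robot, and variables do not carry over. Pictures are saved under pics/ and viewed, at most 14 in all, crops included, and the job is handed in when it is done.

Besides the shell and the picture viewer there is one more tool, called after ">>>" as a command line: name --pt "numbers of a row" for each row, then --argument value for the rest. arm_command: Moves the arm, as the interface text tells. Its arguments: {"type":"object","properties":{"targets":{"type":"array","items":{"type":"array","items":{"type":"number"}}}},"required":["targets"]}

```bash
ls; mkdir -p pics; python3 - <<'E'
from cell import env
import cv2
for n in("top","side"):
    c=env.read_camera(n); cv2.imwrite(f"pics/{n}0.png",c["frame"][:,:,::-1])
    print({k:v for k,v in c.items() if k!="frame"})
print(env.state())
E
```

```text
pics
{'vertical_fov': 54.057812956144815, 'cx': 322.31669308417196, 'cy': 248.3520256675565, 'k1': -0.0962060570732395, 'world_from_camera': array([[-2.61914202e-02, -9.97845447e-01,  6.01537534e-02,
         3.19597915e+02],
       [-9.99479104e-01,  2.72743157e-02,  1.72520336e-02,
        -7.55138113e+01],
       [-1.88555156e-02, -5.96705643e-02, -9.98040026e-01,
         1.06150351e+03],
       [ 0.00000000e+00,  0.00000000e+00,  0.00000000e+00,
         1.00000000e+00]])}
{'vertical_fov': 57.825872838214416, 'cx': 327.41737514589255, 'cy': 238.68561618221287, 'k1': -0.04862212824536418, 'world_from_camera': array([[ 9.94751318e-01, -4.00703023e-02,  9.41498100e-02,
         2.99206468e+02],
       [-1.00403466e-01, -5.59600044e-01,  8.22658456e-01,
        -1.08095692e+03],
       [ 1.97220647e-02, -8.27793550e-01, -5.60686078e-01,
         7.05737068e+02],
       [ 0.00000000e+00,  0.00000000e+00,  0.00000000e+00,
         1.00000000e+00]])}
{'t': 0.1, 'joints': array([ 1.01140473e+00,  4.91512783e-01,  1.55940553e+00, -5.46573248e-05,
        1.09170128e+00, -1.05598638e-01]), 'qvel': array([-0.00145115, -0.00053928, -0.00153479,  0.00015604, -0.00092292,
        0.00105495]), 'tau': array([ 3.01769054e-03, -6.13624763e+01, -2.58605826e+01,  6.93371077e-02,
        4.70828195e-02, -6.32073807e-05]), 'eef_pos': array([273.85688943, 561.55722069, 214.10593524]), 'tcp_rot': array([-3.14056632e+00, -6.00346045e-05,  2.68782488e+00]), 'ft_force': array([ 0.48836288, -0.54486878,  0.74147001]), 'moment': array([0.03092975, 0.00182501, 0.06669081]), 'grip_force': 0.0, 'opening': 1.0013169708895227}
```

View pics/top0.png

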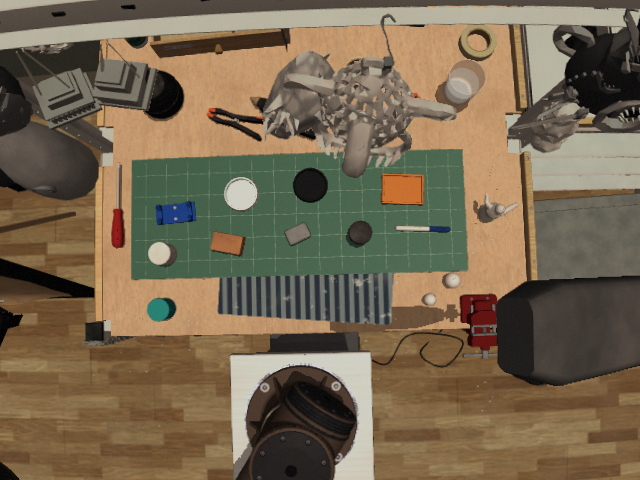

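View pics/side0.png

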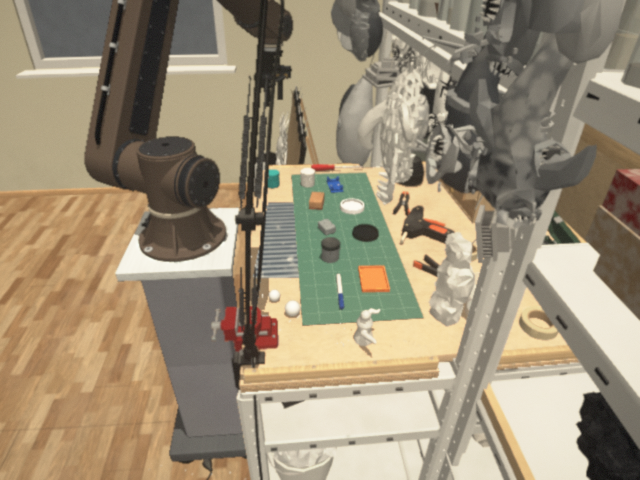

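The top view shows, in pixels:
- white pot (160,254), with the turquoise look-alike at (160,309)
- dark pot (360,233)
- sanding block (228,244)
- clay (297,234)
- marker (423,229), blue cap on the right
- pen rest (176,213), white holder (241,194), dark holder (310,185), tray (403,190)
- figure (495,211)

Sculptures overhang the far side near (350,120).

```bash
cat > h.py <<'E'
from cell import env
import cv2, numpy as np
def cast(c,px,z):
    f=240/np.tan(np.radians(c["vertical_fov"]/2))
    K=np.array([[f,0,c["cx"]],[0,f,c["cy"]],[0,0,1]])
    p=cv2.undistortPoints(np.float64(px).reshape(-1,1,2),K,np.array([c["k1"],0,0,0.])).reshape(-1,2)
    T=c["world_from_camera"]; d=np.c_[p,np.ones(len(p))]@T[:3,:3].T; o=T[:3,3]
    return (o+d*((z-o[2])/d[:,2])[:,None])[:,:2]
def proj(c,P):
    f=240/np.tan(np.radians(c["vertical_fov"]/2))
    K=np.array([[f,0,c["cx"]],[0,f,c["cy"]],[0,0,1]])
    T=np.linalg.inv(c["world_from_camera"])
    return cv2.projectPoints(np.float64(P).reshape(-1,1,3),cv2.Rodrigues(T[:3,:3])[0],T[:3,3],K,np.array([c["k1"],0,0,0.]))[0].reshape(-1,2)
def blob(c,box,fn):
    x0,y0,x1,y1=box; im=c["frame"][y0:y1,x0:x1]
    hsv=cv2.cvtColor(im,cv2.COLOR_RGB2HSV).astype(int)
    m=fn(*[hsv[...,i] for i in range(3)]).astype(np.uint8)
    n,l,s,_=cv2.connectedComponentsWithStats(m)
    k=1+np.argmax(s[1:,4]); cn=cv2.findContours((l==k).astype(np.uint8),cv2.RETR_EXTERNAL,cv2.CHAIN_APPROX_NONE)[0][0].reshape(-1,2)
    return cn+[x0,y0]
def rect(c,box,fn,z):
    w=cast(c,blob(c,box,fn),z).astype(np.float32)
    (cx,cy),(a,b),t=cv2.minAreaRect(w)
    if a>b: a,b,t=b,a,t+90   # t-> short axis angle; long axis = t+90
    yaw=(t+90+90)%180-90
    return np.round([cx,cy,a,b,yaw],1)
green=lambda h,s,v:(h>60)&(h<90)&(s>60)
E
python3 - <<'E'
from h import *
c=env.read_camera("top"); cv2.imwrite("pics/crop.png",cv2.resize(c["frame"][140:290,125:465,::-1],None,fx=2.3,fy=2.3,interpolation=cv2.INTER_CUBIC))
ng=lambda h,s,v:~((h>50)&(h<95)&(s>50))
org=lambda h,s,v:(h<20)&(s>90)
R=[("dark_pot",(340,215,380,250),lambda h,s,v:(v<75)&(s<90),55),
("white_pot",(142,236,180,272),lambda h,s,v:(v>140)&(s<60),55),
("block",(205,228,250,260),org,31),("clay",(280,220,315,248),lambda h,s,v:(s<50)&(v>60),28),
("marker",(390,220,456,238),lambda h,s,v:((s<70)&(v>110))|((h>95)&(s>80)),10),
("cap",(390,220,456,238),lambda h,s,v:((h>100)&(s>100)),10),
("rest",(145,195,206,232),lambda h,s,v:(h>100)&(s>100),16),
("wh",(215,170,265,216),lambda h,s,v:(v>130)&(s<70),17),
("dh",(286,163,334,208),lambda h,s,v:(v<60),17),
("tray",(375,168,432,210),org,13),("fig",(470,190,520,226),lambda h,s,v:(s<60)&(v>100),3)]
for n,b,f,z in R:print(n,rect(c,b,f,z))
c=env.read_camera("side")
cv2.imwrite("pics/crops.png",cv2.resize(c["frame"][155:355,240:480,::-1],None,fx=3,fy=3,interpolation=cv2.INTER_CUBIC))
E
```

```text
dark_pot [ 410.3 -136.5   50.3   60.2  -52.9]
white_pot [379.9 299.7  47.3  48.2  -0.4]
block [399.2 152.3  42.5  73.5  77.3]
clay [416.8  -2.7  35.8  53.4 -66.7]
marker [ 421.5 -283.6   38.3  146.8   88.5]
cap [ 420.2 -322.    11.3   43.1   87.6]
rest [473.2 274.8  46.3  91.3 -84.5]
wh [512.9 124.1  73.1  75.4  88.2]
dh [526.1 -33.5  76.6  77.5  -1.7]
tray [ 512.4 -240.8   70.1   95.1   86.7]
fig [ 462.9 -461.2   48.2   77.6   70.9]
```

View pics/crop.png

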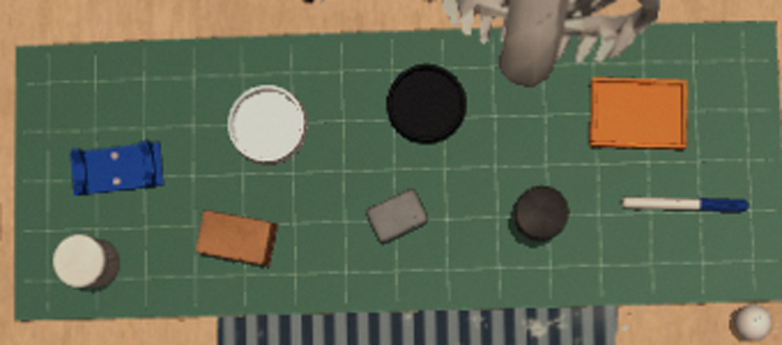

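View pics/crops.png

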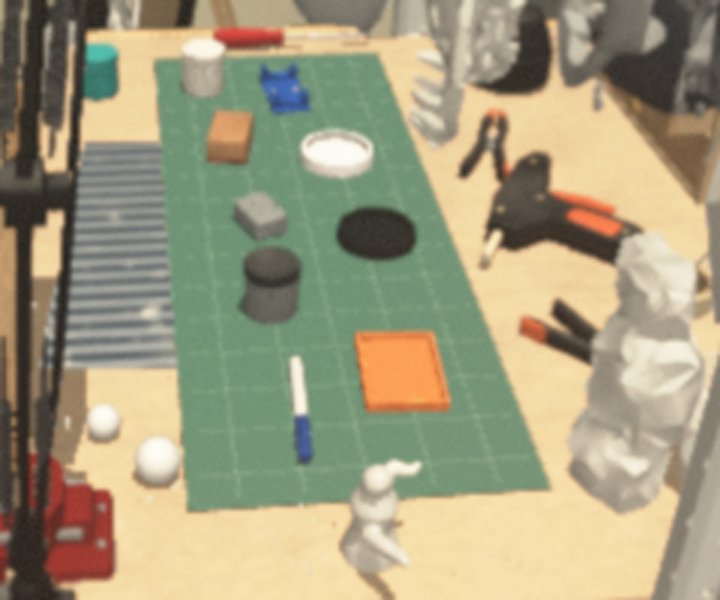

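The crops confirm the layout. Lid centres in the top frame are dark (360,233) and white (159,253.5). The marker runs (395,228)–(450,230), and the rest's screws centre on (175.4,213.3). A trunk-like part of the sculpture hangs down to (354,174), so I'll check its height.

```bash
python3 - <<'E'
from h import *
t=env.read_camera("top");s=env.read_camera("side");r=lambda a:np.round(a,1).tolist()
full=lambda l:[[125+a/2.3-.3,140+b/2.3-.3] for a,b in l]
print("dp",r(cast(t,full([(540,213)]),55)),"wp",r(cast(t,full([(79.5,261)]),55)))
print("marker",r(cast(t,full([(621,203),(748,206)]),10)))
print("rest screws",r(cast(t,full([(115,156),(117,181)]),7)))
print("dh",r(cast(t,full([(426,104)]),17)),"wh",r(cast(t,full([(267,124)]),17)),"tray",r(cast(t,full([(590,78),(687,80),(686,149),(590,146)]),13)))
# side cross-check of predicted items
print("side proj dp lid, wp lid",r(proj(s,[[410,-136,55],[380,300,55]])))
for z in(150,300,400,500,600,700):
    w=cast(t,[(354,174),(400,160),(350,120)],z);print(z,r(w),r(proj(s,np.c_[w,[z]*3])))
E
```

```text
dp [[412.6, -138.8]] wp [[379.4, 298.0]]
marker [[424.4, -221.0], [418.1, -345.5]]
rest screws [[486.3, 279.0], [461.1, 277.0]]
dh [[526.1, -33.3]] wh [[511.3, 123.3]] tray [[548.2, -194.8], [543.8, -290.2], [475.4, -286.2], [480.8, -192.3]]
side proj dp lid, wp lid [[328.4, 240.7], [307.0, 170.4]]
150 [[519.0, -125.8], [544.6, -217.3], [628.4, -121.4]] [[370.8, 206.3], [388.2, 224.9], [411.8, 204.2]]
300 [[486.2, -117.5], [507.6, -193.9], [577.6, -113.9]] [[361.4, 150.6], [376.3, 163.7], [398.3, 149.3]]
400 [[464.3, -112.0], [482.9, -178.4], [543.7, -108.8]] [[354.2, 108.7], [367.4, 118.2], [388.1, 108.0]]
500 [[442.4, -106.5], [458.2, -162.8], [509.8, -103.8]] [[346.2, 62.3], [357.6, 68.4], [376.7, 62.1]]
600 [[420.6, -101.0], [433.5, -147.3], [475.9, -98.8]] [[337.3, 11.1], [346.7, 14.0], [363.8, 11.3]]
700 [[398.7, -95.4], [408.8, -131.7], [442.1, -93.7]] [[327.4, -45.7], [334.7, -45.4], [349.4, -45.1]]
```

>>> arm_command --pt "0 0 0 8.5 1" --pt "0 0 0 17 1" --pt "0 0 0 25.5 1" --pt "0 0 0 34 1" --pt "0 0 0 42.5 1"

```text
t: 0.8
eef_pos: [273.9, 561.7, 214.6]
tcp_rot: [-3.142, 0.0, 1.94]
ft_force: [0.2, 0.9, -0.4]
opening: 1.001
grip_force: 0.0
```

```bash
python3 - <<'E'
from h import *
t=env.read_camera("top")["frame"];s=env.read_camera("side")["frame"]
a=cv2.resize(t[10:190,240:460],None,fx=3,fy=3,interpolation=cv2.INTER_CUBIC)
cv2.imwrite("pics/a.png",a[:,:,::-1])
b=cv2.resize(s[0:220,310:510],None,fx=2.7,fy=2.7,interpolation=cv2.INTER_CUBIC)
cv2.imwrite("pics/b.png",b[:,:,::-1])
E
```

```text
(no output)
```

View pics/a.png

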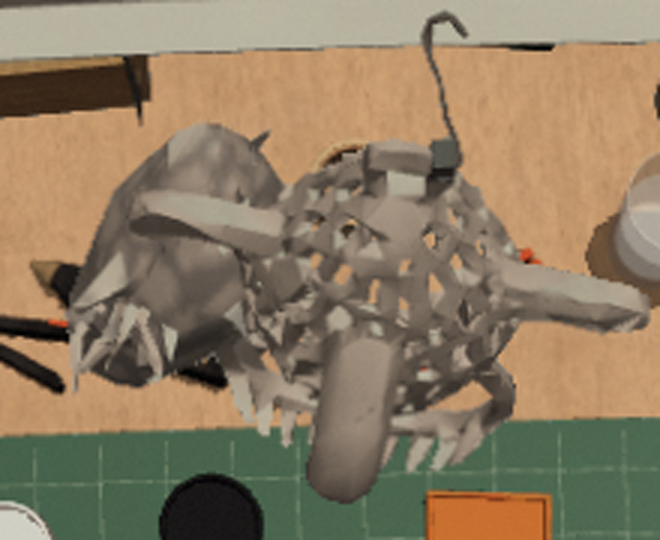

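View pics/b.png

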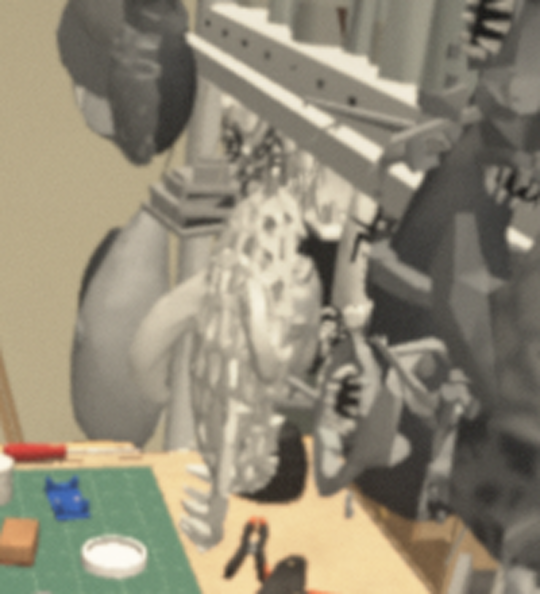

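The sculpture hangs over the mat's far edge. Its snout tip is at top (354,176) / side (362,130). Right claw tips are at top (377,166)–(400,157), left claw tips at top (320–337,155), and side claws at (378–384,176–200). I'll triangulate these.

```bash
python3 - <<'E'
from h import *
t=env.read_camera("top");s=env.read_camera("side")
def tri(a,b):
    best=min(((np.linalg.norm(proj(s,np.r_[cast(t,[a],z)[0],z])[0]-b)),z) for z in range(0,800,5))
    return best,np.round(cast(t,[a],best[1])[0])
A=lambda x,y:(240+x/3,10+y/3);B=lambda x,y:(310+x/2.7,y/2.7)
for n,a,b in[("snout",A(345,500),B(140,350)),("snout low",A(345,500),B(160,405)),("Rclaw hi",A(412,468),B(185,475)),("Rclaw lo",A(412,468),B(190,540)),("Rclaw4",A(485,430),B(205,545)),
 ("Lclaw hi",A(265,430),B(185,475)),("Lclaw lo",A(265,430),B(190,540)),("Lclaw lo2",A(290,440),B(190,540))]:print(n,tri(a,b))
E
```

```text
snout ((np.float64(5.712210805511645), 350), array([ 471., -116.]))
snout low ((np.float64(9.683641218518911), 300), array([ 482., -119.]))
Rclaw hi ((np.float64(5.626600941978842), 250), array([ 510., -162.]))
Rclaw lo ((np.float64(3.0909989467505405), 190), array([ 524., -168.]))
Rclaw4 ((np.float64(3.2899404679887634), 210), array([ 542., -212.]))
Lclaw hi ((np.float64(0.9627858464232105), 210), array([546., -76.]))
Lclaw lo ((np.float64(3.4925644669365723), 140), array([565., -77.]))
Lclaw lo2 ((np.float64(1.4844312094846632), 150), array([555., -93.]))
```

>>> arm_command --pt "0 0 0 7 1" --pt "0 0 0 14 1" --pt "0 0 0 21.2 1" --pt "0 0 0 21.2 1"

```text
t: 1.4
eef_pos: [273.9, 561.8, 214.6]
tcp_rot: [3.142, -0.0, 1.578]
ft_force: [-0.5, 0.2, -0.9]
opening: 1.003
grip_force: 0.0
```

>>> arm_command --pt "-48 15 0 0 1" --pt "-95 30 0 0 1" --pt "-142 45 0 0 1" --pt "-189 60 0 0 1" --pt "-236 75 0 0 1"

```text
t: 1.9
eef_pos: [350.4, 324.4, 214.8]
tcp_rot: [3.141, -0.0, 1.583]
ft_force: [1.2, 0.1, 0.2]
opening: 0.999
grip_force: 0.0
```

>>> arm_command --pt "-27 29 0 0 1" --pt "-27 29 40 0 1" --pt "-27 29 80 0 1" --pt "-27 29 80 0 1"

```text
t: 2.3
eef_pos: [377.9, 297.9, 131.4]
tcp_rot: [-3.136, 0.003, 1.581]
ft_force: [0.1, -0.2, 0.2]
opening: 1.003
grip_force: 0.0
```

>>> arm_command --pt "0 2 40 0 1" --pt "0 2 80 0 1" --pt "0 2 105 0 1" --pt "0 2 107 0 1" --pt "0 2 107 0 1"

```text
t: 2.8
eef_pos: [381.8, 299.9, 28.8]
tcp_rot: [3.141, -0.0, 1.579]
ft_force: [0.4, 0.8, 0.9]
opening: 1.001
grip_force: 0.0
```

>>> arm_command --pt "0 0 0 0 0.3" --pt "0 0 0 0 0.3" --pt "0 0 0 0 0.3" --pt "0 0 0 0 0.3" --pt "0 0 0 0 0.3"

```text
t: 3.3
eef_pos: [381.4, 299.4, 27.9]
tcp_rot: [3.141, -0.0, 1.576]
ft_force: [0.3, 0.6, 0.3]
opening: 0.635
grip_force: 0.0
```

>>> arm_command --pt "0 0 0 0 0.3" --pt "0 0 0 0 0.3" --pt "0 0 0 0 0.3"

```text
t: 3.6
eef_pos: [381.4, 299.3, 27.7]
tcp_rot: [3.141, -0.0, 1.576]
ft_force: [0.5, 0.3, 3.1]
opening: 0.53
grip_force: 30.0
```

>>> arm_command --pt "0 0 -40 0 0.3" --pt "0 0 -80 0 0.3" --pt "0 0 -80 0 0.3"

```text
t: 3.9
eef_pos: [382.8, 300.3, 111.3]
tcp_rot: [3.136, -0.003, 1.576]
ft_force: [0.3, 0.8, -1.1]
opening: 0.532
grip_force: 30.0
```

>>> arm_command --pt "-38 28 0 0 0.3" --pt "-76 56 0 0 0.3" --pt "-114 85 0 0 0.3" --pt "-150 112 0 0 0.3" --pt "-175 130 0 0 0.3"

```text
t: 4.4
eef_pos: [513.5, 122.6, 106.7]
tcp_rot: [-3.141, 0.0, 1.575]
ft_force: [0.6, 0.9, -0.6]
opening: 0.53
grip_force: 30.0
```

>>> arm_command --pt "0 0 0 0 0.3" --pt "0 0 0 0 0.3" --pt "0 0 40 0 0.3" --pt "0 0 60 0 0.3" --pt "0 0 60 0 0.3"

```text
t: 4.9
eef_pos: [510.1, 125.9, 45.2]
tcp_rot: [-3.136, 0.0, 1.577]
ft_force: [-0.3, -1.0, -0.3]
opening: 0.524
grip_force: 30.0
```

>>> arm_command --pt "-1 1 10 0 0.3" --pt "-1 1 14 0 0.3" --pt "-1 1 15 0 0.3" --pt "-1 1 15 0 0.3"

```text
t: 5.3
eef_pos: [513.4, 124.1, 33.0]
tcp_rot: [3.141, -0.0, 1.576]
ft_force: [0.3, -0.4, -0.9]
opening: 0.527
grip_force: 30.0
```

>>> arm_command --pt "0 0 0 0 1" --pt "0 0 0 0 1" --pt "0 0 0 0 1" --pt "0 0 0 0 1" --pt "0 0 0 0 1"

```text
t: 5.8
eef_pos: [513.3, 124.0, 32.7]
tcp_rot: [3.141, -0.0, 1.576]
ft_force: [0.1, -0.1, -0.4]
opening: 0.893
grip_force: 0.0
```

>>> arm_command --pt "0 0 -30 0 1" --pt "0 0 -60 0 1" --pt "0 0 -90 0 1" --pt "0 0 -120 0 1" --pt "0 0 -120 0 1"

```text
t: 6.3
eef_pos: [514.7, 124.2, 156.1]
tcp_rot: [3.136, -0.001, 1.576]
ft_force: [-0.1, -0.1, 0.5]
opening: 0.998
grip_force: 0.0
```

>>> arm_command --pt "10 -38 0 4.5 1" --pt "20 -76 0 9 1" --pt "30 -114 0 13 1" --pt "30 -114 0 13 1"

```text
t: 6.7
eef_pos: [394.7, 153.8, 152.1]
tcp_rot: [-3.138, 0.001, 1.348]
ft_force: [0.2, -0.0, 0.0]
opening: 1.0
grip_force: 0.0
```

>>> arm_command --pt "0 0 40 0 1" --pt "0 0 80 0 1" --pt "0 0 110 0 1" --pt "0 0 110 0 1"

```text
t: 7.1
eef_pos: [397.8, 153.0, 39.7]
tcp_rot: [-3.136, 0.003, 1.349]
ft_force: [-0.8, -0.1, -0.4]
opening: 1.002
grip_force: 0.0
```

>>> arm_command --pt "0 0 20 0 1" --pt "0 0 25 0 1" --pt "0 0 25 0 0.2" --pt "0 0 25 0 0.2" --pt "0 0 25 0 0.2"

```text
t: 7.6
eef_pos: [399.6, 153.5, 18.6]
tcp_rot: [3.14, -0.001, 1.349]
ft_force: [0.4, 0.1, 0.8]
opening: 0.805
grip_force: 0.0
```

>>> arm_command --pt "0 0 0 0 0.2" --pt "0 0 0 0 0.2" --pt "0 0 0 0 0.2" --pt "0 0 0 0 0.2" --pt "0 0 0 0 0.2"

```text
t: 8.1
eef_pos: [399.2, 153.4, 17.7]
tcp_rot: [3.141, -0.0, 1.349]
ft_force: [-0.0, -0.3, 2.3]
opening: 0.44
grip_force: 30.0
```

>>> arm_command --pt "0 0 -40 0 0.2" --pt "0 0 -70 0 0.2" --pt "0 0 -70 0 0.2"

```text
t: 8.4
eef_pos: [400.3, 153.8, 90.3]
tcp_rot: [3.137, -0.002, 1.349]
ft_force: [0.1, -0.0, -1.3]
opening: 0.442
grip_force: 30.0
```

>>> arm_command --pt "-39 14 -8 0 0.2" --pt "-78 28 -10 0 0.2" --pt "-117 42 -10 0 0.2" --pt "-155 56 -10 0 0.2" --pt "-193 69 -10 0 0.2"

```text
t: 8.9
eef_pos: [423.7, -51.7, 96.9]
tcp_rot: [-3.141, -0.0, 1.349]
ft_force: [0.4, 0.3, -0.1]
opening: 0.438
grip_force: 30.0
```

>>> arm_command --pt "-41 7 0 -1 0.2" --pt "-82 14 0 -2 0.2" --pt "-123 21 0 -2.7 0.2" --pt "-163 28 0 -2.7 0.2" --pt "-202 35 0 -2.7 0.2"

```text
t: 9.4
eef_pos: [413.0, -256.4, 96.7]
tcp_rot: [-3.141, -0.001, 1.396]
ft_force: [0.6, 0.8, -0.4]
opening: 0.439
grip_force: 30.0
```

>>> arm_command --pt "0 0 0 0 0.2" --pt "0 0 20 0 0.2" --pt "0 0 40 0 0.2" --pt "0 0 40 0 0.2"

```text
t: 9.8
eef_pos: [412.6, -253.6, 55.3]
tcp_rot: [-3.138, -0.002, 1.396]
ft_force: [-0.5, 0.2, -0.5]
opening: 0.442
grip_force: 30.0
```

>>> arm_command --pt "5 22 0 0 0.2" --pt "9 44 0 0 0.2" --pt "13 65 0 0 0.2" --pt "13 65 0 0 0.2"

```text
t: 10.2
eef_pos: [482.1, -253.0, 58.0]
tcp_rot: [3.14, 0.001, 1.398]
ft_force: [-0.1, -0.2, -0.8]
opening: 0.435
grip_force: 30.0
```

```bash
python3 - <<'E'
from h import *
t=env.read_camera("top")["frame"];s=env.read_camera("side")["frame"]
a=cv2.resize(t[60:300,270:530],(520,480));b=cv2.resize(s[60:360,220:500],(520,557))
cv2.imwrite("pics/c.png",np.vstack([a,b])[:,:,::-1][:600]) if 0 else cv2.imwrite("pics/c.png",np.hstack([cv2.resize(a,(400,369)),cv2.resize(b,(344,369))])[:,:,::-1])
print(env.state()["tau"].round(1))
E
```

```text
[  0.6 -57.7 -17.1   0.1   0.    0.1]
```

View pics/c.png

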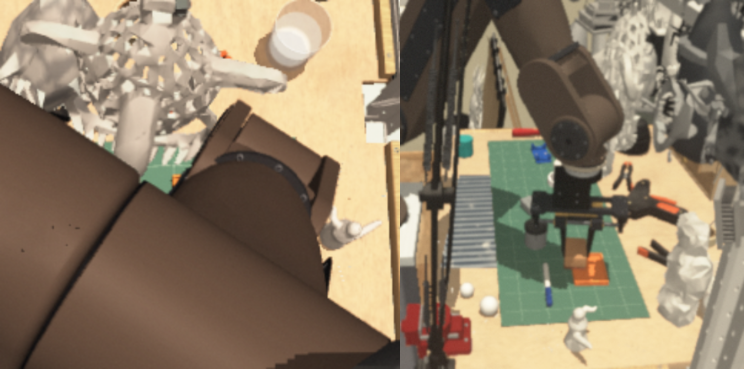

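Left half (top view): the arm passes just right of the snout tip (135,180), and its claws (190,150) sit next to the wrist. Right half (side view): the held block (575,250) is over the tray's near side (590,270). I'll continue in small steps and watch the torques.

>>> arm_command --pt "4 8 0 0 0.2" --pt "8 16 0 0 0.2" --pt "11 24 0 0 0.2" --pt "11 24 0 0 0.2" --pt "11 24 0 0 0.2"

```text
t: 10.8
eef_pos: [505.6, -246.4, 57.5]
tcp_rot: [-3.141, -0.0, 1.397]
ft_force: [0.1, -0.6, 0.4]
opening: 0.439
grip_force: 30.0
```

```bash
python3 - <<'E'
from h import *
s=env.state();print(s["tau"].round(1),s["eef_pos"].round(1),s["tcp_rot"].round(3))
E
```

```text
[  0.3 -60.  -17.2   0.1   0.1   0. ] [ 505.6 -246.4   57.5] [-3.141 -0.     1.397]
```

>>> arm_command --pt "4 4 10 0 0.2" --pt "4 4 20 0 0.2" --pt "4 4 28 0 0.2" --pt "4 4 33 0 0.2" --pt "4 4 35 0 0.2"

```text
t: 11.3
eef_pos: [509.8, -243.2, 21.7]
tcp_rot: [-3.14, -0.001, 1.396]
ft_force: [-4.0, 2.0, 16.1]
opening: 0.435
grip_force: 30.0
```

>>> arm_command --pt "0 0 0.5 0 0.2" --pt "0 0 0.5 0 0.2" --pt "0 0 0.5 0 0.2"

```text
t: 11.6
eef_pos: [510.3, -243.4, 22.3]
tcp_rot: [3.141, 0.0, 1.396]
ft_force: [0.5, 0.8, -0.8]
opening: 0.442
grip_force: 30.0
```

>>> arm_command --pt "0 0 0 0 0.9" --pt "0 0 0 0 0.9" --pt "0 0 0 0 0.9" --pt "0 0 0 0 0.9" --pt "0 0 0 0 0.9"

```text
t: 12.1
eef_pos: [510.2, -243.3, 22.1]
tcp_rot: [3.141, -0.0, 1.396]
ft_force: [-0.0, 0.5, -0.3]
opening: 0.8
grip_force: 0.0
```

>>> arm_command --pt "0 0 -20 0 0.9" --pt "0 0 -38 0 0.9" --pt "0 0 -38 0 0.9" --pt "-12 -25 -38 0 0.9" --pt "-24 -50 -38 0 0.9"

```text
t: 12.6
eef_pos: [456.2, -258.0, 59.5]
tcp_rot: [-3.141, -0.0, 1.397]
ft_force: [0.2, 0.4, 0.0]
opening: 0.901
grip_force: 0.0
```

>>> arm_command --pt "0 -40 -40 -4 0.6" --pt "0 -40 -40 -8 0.6" --pt "0 -40 -40 -8 0.6" --pt "0 -40 -40 -8 0.6"

```text
t: 13.0
eef_pos: [417.7, -251.5, 99.6]
tcp_rot: [3.141, -0.0, 1.534]
ft_force: [0.6, -0.5, -0.0]
opening: 0.631
grip_force: 0.0
```

>>> arm_command --pt "-16 2 20 0.7 0.5" --pt "-31.5 4.5 40 0.7 0.5" --pt "-31.5 4.5 70 0.7 0.5" --pt "-31.5 4.5 85 0.7 0.5" --pt "-31.5 4.5 85 0.7 0.5"

```text
t: 13.5
eef_pos: [420.3, -282.2, 12.3]
tcp_rot: [-3.138, -0.003, 1.523]
ft_force: [0.2, 0.1, 1.1]
opening: 0.499
grip_force: 0.0
```

>>> arm_command --pt "0 0 4 0 0.5" --pt "0 0 8 0 0.5" --pt "0 0 8 0 0.5" --pt "0 0 8 0 0" --pt "0 0 8 0 0"

```text
t: 14.0
eef_pos: [421.0, -283.1, 7.6]
tcp_rot: [3.141, 0.0, 1.524]
ft_force: [-0.5, -0.2, 1.1]
opening: 0.384
grip_force: 0.0
```

>>> arm_command --pt "0 0 0 0 0" --pt "0 0 0 0 0" --pt "0 0 0 0 0" --pt "0 0 0 0 0" --pt "0 0 0 0 0"

```text
t: 14.5
eef_pos: [420.8, -283.0, 7.2]
tcp_rot: [3.141, -0.0, 1.524]
ft_force: [-0.5, -0.8, 1.4]
opening: 0.113
grip_force: 30.0
```

>>> arm_command --pt "0 0 -30 0 0" --pt "0 -10 -60 0 0" --pt "45 -20 -73 0 0" --pt "93 -20 -73 0 0" --pt "142 -20 -73 0 0"

```text
t: 15.0
eef_pos: [407.2, -139.2, 80.7]
tcp_rot: [3.14, 0.0, 1.522]
ft_force: [0.5, -0.3, 0.5]
opening: 0.117
grip_force: 30.0
```

>>> arm_command --pt "45 2 0 0 0" --pt "90 4 0 0 0" --pt "135 6 0 0 0" --pt "178 9 0 0 0" --pt "221 11 0 0 0"

```text
t: 15.5
eef_pos: [428.9, 81.9, 80.2]
tcp_rot: [3.141, -0.0, 1.524]
ft_force: [0.2, -0.1, -0.7]
opening: 0.113
grip_force: 30.0
```

>>> arm_command --pt "42 7 0 -2.5 0" --pt "84 14 0 -5 0" --pt "126 21 0 -7.7 0" --pt "164 28 0 -7.7 0" --pt "198 34 0 -7.7 0"

```text
t: 16.0
eef_pos: [472.2, 278.3, 80.1]
tcp_rot: [3.141, -0.0, 1.659]
ft_force: [0.2, -0.5, 1.0]
opening: 0.117
grip_force: 30.0
```

>>> arm_command --pt "0 0 0 0 0" --pt "0 0 0 0 0" --pt "0 0 0 0 0"

```text
t: 16.3
eef_pos: [471.8, 275.4, 80.0]
tcp_rot: [-3.141, 0.0, 1.658]
ft_force: [0.1, -0.4, 0.2]
opening: 0.112
grip_force: 30.0
```

>>> arm_command --pt "1 2 20 0 0" --pt "1 2 40 0 0" --pt "1 2 50 0 0" --pt "1 2 58 0 0" --pt "1 2 61 0 0"

```text
t: 16.8
eef_pos: [474.0, 276.9, 18.8]
tcp_rot: [-3.141, 0.0, 1.657]
ft_force: [0.1, -0.0, -0.7]
opening: 0.113
grip_force: 30.0
```

>>> arm_command --pt "0 0 1 0 0" --pt "0 0 1 0 0" --pt "0 0 1 0 0"

```text
t: 17.1
eef_pos: [474.3, 277.5, 18.6]
tcp_rot: [3.141, -0.0, 1.658]
ft_force: [0.1, -0.5, 0.3]
opening: 0.113
grip_force: 30.0
```

>>> arm_command --pt "0 0 1.5 0 0" --pt "0 0 1.5 0 0" --pt "0 0 1.5 0 0.3" --pt "0 0 1.5 0 0.3" --pt "0 0 1.5 0 0.3"

```text
t: 17.6
eef_pos: [474.0, 277.3, 16.6]
tcp_rot: [-3.141, 0.0, 1.658]
ft_force: [-0.2, -0.2, -0.1]
opening: 0.281
grip_force: 0.0
```

>>> arm_command --pt "0 0 0 0 0.3" --pt "0 0 -30 0 0.5" --pt "0 0 -65 0 0.8" --pt "0 0 -100 0 1" --pt "0 0 -100 0 1"

```text
t: 18.1
eef_pos: [475.7, 278.1, 120.6]
tcp_rot: [3.135, -0.002, 1.658]
ft_force: [-0.1, 0.1, -0.3]
opening: 0.581
grip_force: 0.0
```

>>> arm_command --pt "-44 -6 0 0 1" --pt "-88 -12 0 0 1" --pt "-132 -18 0 0 1" --pt "-175 -24 0 0 1" --pt "-215 -30 0 0 1"

```text
t: 18.6
eef_pos: [462.3, 58.9, 116.0]
tcp_rot: [-3.141, -0.0, 1.658]
ft_force: [0.8, 0.3, -0.0]
opening: 0.976
grip_force: 0.0
```

```bash
python3 - <<'E'
from h import *
t=env.read_camera("top")["frame"]
cv2.imwrite("pics/d.png",cv2.resize(t[140:290,125:465,::-1],None,fx=2.3,fy=2.3,interpolation=cv2.INTER_CUBIC))
E
```

```text
(no output)
```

View pics/d.png

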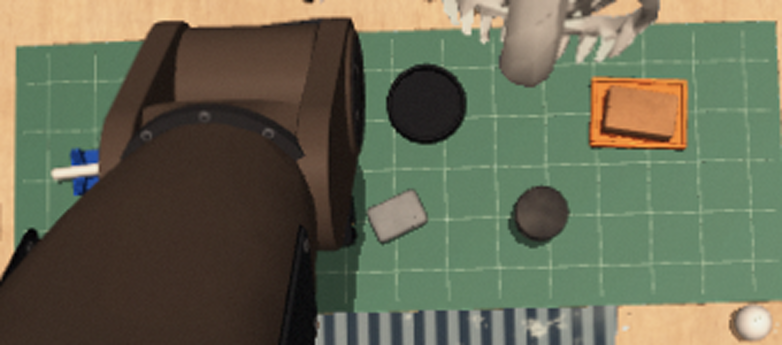

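The block sits flat inside the tray (640,112) and the marker is in the rest (75,172). The wrist covers the rest of the left side. The dark pot (541,213) and clay (397,215) haven't moved. Next is the dark pot.

>>> arm_command --pt "-35 -35 5 -2 1" --pt "-75 -60 10 -4 1" --pt "-115 -66 15 -6 1" --pt "-155 -67 15 -8 1" --pt "-192 -67 15 -10 1"

```text
t: 19.15
eef_pos: [412.3, -138.2, 101.0]
tcp_rot: [-3.141, -0.001, 1.833]
ft_force: [0.4, 0.9, 0.3]
opening: 1.003
grip_force: 0.0
```

>>> arm_command --pt "0 0 0 0 1" --pt "0 0 0 0 1" --pt "0 0 0 0 1"

```text
t: 19.45
eef_pos: [412.5, -135.7, 101.3]
tcp_rot: [-3.141, -0.001, 1.833]
ft_force: [-0.3, -0.2, 1.0]
opening: 1.001
grip_force: 0.0
```

```bash
python3 - <<'E'
from h import *
s=env.state();print(s["tau"].round(1),s["eef_pos"].round(1),s["tcp_rot"].round(3))
E
```

```text
[ -1.  -44.1 -15.    0.    0.1  -0. ] [ 412.5 -135.7  101.3] [-3.141e+00 -1.000e-03  1.833e+00]
```

>>> arm_command --pt "-3 -0.5 30 0 1" --pt "-3 -0.5 55 0 1" --pt "-3 -0.5 74 0 1" --pt "-3 -0.5 74 0 1" --pt "-3 -0.5 74 0 0.3"

```text
t: 19.95
eef_pos: [413.2, -138.7, 27.8]
tcp_rot: [-3.141, -0.001, 1.834]
ft_force: [-0.6, -0.4, 0.6]
opening: 0.959
grip_force: 0.0
```

>>> arm_command --pt "0 0 0 0 0.3" --pt "0 0 0 0 0.3" --pt "0 0 0 0 0.3" --pt "0 0 0 0 0.3" --pt "0 0 0 0 0.3"

```text
t: 20.45
eef_pos: [413.3, -139.6, 27.8]
tcp_rot: [3.141, 0.0, 1.832]
ft_force: [-0.6, 1.3, 0.3]
opening: 0.552
grip_force: 0.0
```

>>> arm_command --pt "0 0 0 0 0.3" --pt "0 0 0 0 0.3" --pt "0 0 0 0 0.3"

```text
t: 20.75
eef_pos: [413.3, -139.6, 27.8]
tcp_rot: [3.141, 0.0, 1.833]
ft_force: [-1.0, 0.4, 5.7]
opening: 0.525
grip_force: 30.0
```

>>> arm_command --pt "0 0 -25 0 0.3" --pt "0 0 -47 0 0.3" --pt "40 13 -47 0 0.3" --pt "80 25 -47 0 0.3" --pt "120 38 -47 0 0.3"

```text
t: 21.25
eef_pos: [418.6, -12.7, 74.7]
tcp_rot: [3.141, 0.0, 1.831]
ft_force: [1.1, 0.5, -0.2]
opening: 0.527
grip_force: 30.0
```

>>> arm_command --pt "42 13 0 0 0.3" --pt "42 13 0 0 0.3" --pt "30 50 0 0 0.3" --pt "16 100 0 0 0.3" --pt "16 112 0 0 0.3"

```text
t: 21.75
eef_pos: [527.2, 29.8, 74.7]
tcp_rot: [3.138, 0.001, 1.832]
ft_force: [-0.6, 0.2, -0.2]
opening: 0.533
grip_force: 30.0
```

>>> arm_command --pt "0 0 10 0 0.3" --pt "0 0 20 0 0.3" --pt "0 0 20 0 0.3"

```text
t: 22.05
eef_pos: [520.8, 30.4, 52.9]
tcp_rot: [-3.138, -0.001, 1.832]
ft_force: [-0.5, 0.4, -1.1]
opening: 0.53
grip_force: 30.0
```

```bash
python3 - <<'E'
from h import *
s=env.state();print(s["tau"].round(1),s["eef_pos"].round(1),s["tcp_rot"].round(3))
t=env.read_camera("top")["frame"];s=env.read_camera("side")["frame"]
cv2.imwrite("pics/e.png",np.hstack([cv2.resize(t[60:300,200:460],(400,369)),cv2.resize(s[60:300,250:500],(384,369))])[:,:,::-1])
E
```

```text
[  0.  -55.4 -15.1   0.   -0.3  -0. ] [520.8  30.4  52.9] [-3.138e+00 -1.000e-03  1.832e+00]
```

View pics/e.png

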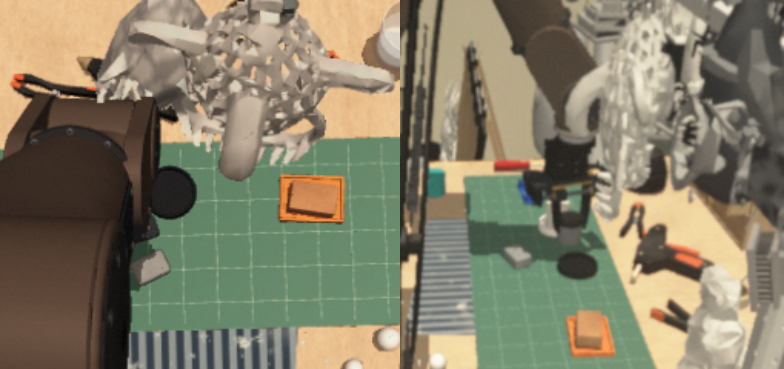

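The top half shows the wrist's right edge at (158,150) and the snout's left edge at (220,150), a gap of about 60 mm against the 56 mm still to go. The pot is held upright (570,230 in the side half). I'll move in slowly and check torque.

>>> arm_command --pt "-10 -2 0 0 0.3" --pt "-20 -4 0 0 0.3" --pt "-30 -6 0 0 0.3" --pt "-39 -7.5 0 0 0.3" --pt "-39 -7.5 0 0 0.3"

```text
t: 22.65
eef_pos: [526.0, -10.4, 54.7]
tcp_rot: [3.141, 0.0, 1.831]
ft_force: [1.4, 0.7, -1.1]
opening: 0.53
grip_force: 30.0
```

>>> arm_command --pt "-2 -0.5 0 0 0.3" --pt "-4 -1 0 0 0.3" --pt "-6 -1.5 0 0 0.3" --pt "-8 -2 0 0 0.3" --pt "-8 -2 0 0 0.3"

```text
t: 23.15
eef_pos: [525.9, -17.3, 54.6]
tcp_rot: [3.142, -0.0, 1.833]
ft_force: [-0.2, 0.3, -0.3]
opening: 0.531
grip_force: 30.0
```

```bash
python3 - <<'E'
from h import *
s=env.state();print(s["tau"].round(1),s["eef_pos"].round(1),s["tcp_rot"].round(3))
E
```

```text
[ -0.2 -56.4 -15.1   0.    0.1  -0.1] [525.9 -17.3  54.6] [ 3.142 -0.     1.833]
```

>>> arm_command --pt "-2 -1 0 0 0.3" --pt "-4 -2 0 0 0.3" --pt "-6 -3 0 0 0.3" --pt "-6 -3 0 0 0.3"

```text
t: 23.55
eef_pos: [524.5, -24.1, 54.6]
tcp_rot: [3.142, -0.0, 1.832]
ft_force: [0.0, 0.2, -0.2]
opening: 0.527
grip_force: 30.0
```

```bash
python3 - <<'E'
from h import *
s=env.state();print(s["tau"].round(1),s["eef_pos"].round(1),s["tcp_rot"].round(3))
E
```

```text
[ -0.1 -56.3 -15.1   0.    0.1  -0.1] [524.5 -24.1  54.6] [ 3.142 -0.     1.832]
```

>>> arm_command --pt "-1 0 0 0 0.3" --pt "-2 -0.5 0 0 0.3" --pt "-3 -0.5 0 0 0.3" --pt "-3 -0.5 0 0 0.3"

```text
t: 23.95
eef_pos: [524.9, -26.9, 54.6]
tcp_rot: [3.142, -0.0, 1.832]
ft_force: [0.6, -0.5, -1.0]
opening: 0.529
grip_force: 30.0
```

```bash
python3 - <<'E'
from h import *
s=env.state();print(s["tau"].round(1),s["eef_pos"].round(1),s["tcp_rot"].round(3))
E
```

```text
[ -0.1 -56.4 -15.1   0.    0.1  -0. ] [524.9 -26.9  54.6] [ 3.142 -0.     1.832]
```

>>> arm_command --pt "-1 0 0 0 0.3" --pt "-2 0 0 0 0.3" --pt "-2 0 6 0 0.3" --pt "-2 0 12 0 0.3" --pt "-2 0 12 0 0.3"

```text
t: 24.45
eef_pos: [524.9, -28.7, 41.6]
tcp_rot: [-3.14, -0.001, 1.833]
ft_force: [0.5, -0.6, -0.3]
opening: 0.528
grip_force: 30.0
```

```bash
python3 - <<'E'
from h import *
s=env.state();print(s["tau"].round(1),s["eef_pos"].round(1),s["tcp_rot"].round(3))
E
```

```text
[ -0.  -56.8 -14.3   0.   -0.1   0. ] [524.9 -28.7  41.6] [-3.140e+00 -1.000e-03  1.833e+00]
```

>>> arm_command --pt "0 0 4 0 0.3" --pt "0 0 8 0 0.3" --pt "0 0 10 0 0.3" --pt "0 0 10 0 0.3"

```text
t: 24.85
eef_pos: [525.2, -28.7, 32.3]
tcp_rot: [-3.141, -0.0, 1.833]
ft_force: [0.4, 0.1, -0.6]
opening: 0.532
grip_force: 30.0
```

>>> arm_command --pt "0 0 0 0 1" --pt "0 0 0 0 1" --pt "0 0 0 0 1" --pt "0 0 0 0 1" --pt "0 0 0 0 1"

```text
t: 25.35
eef_pos: [525.4, -28.7, 32.7]
tcp_rot: [3.141, 0.0, 1.833]
ft_force: [0.7, -0.0, -0.6]
opening: 0.893
grip_force: 0.0
```

>>> arm_command --pt "0 0 -10 0 1" --pt "0 0 -20 0 1" --pt "15 0 -20 0 1" --pt "35 0 -20 0 1" --pt "50 0 -20 0 1"

```text
t: 25.85
eef_pos: [511.8, 21.1, 52.9]
tcp_rot: [3.141, -0.0, 1.833]
ft_force: [-0.7, 1.0, 0.5]
opening: 0.999
grip_force: 0.0
```

>>> arm_command --pt "0 0 -30 0 1" --pt "0 0 -60 0 1" --pt "0 -40 -100 0 1" --pt "0 -80 -100 0 1" --pt "0 -80 -100 0 1"

```text
t: 26.35
eef_pos: [430.8, -0.7, 153.6]
tcp_rot: [-3.141, -0.0, 1.833]
ft_force: [-0.4, 0.3, -0.3]
opening: 1.002
grip_force: 0.0
```

>>> arm_command --pt "-40 10 0 0 1" --pt "-80 10 0 0 1" --pt "-120 0 0 0 1" --pt "-160 -10 0 0 1" --pt "-160 -10 0 0 1"

```text
t: 26.85
eef_pos: [467.5, -161.4, 152.4]
tcp_rot: [3.141, 0.001, 1.829]
ft_force: [0.4, 0.8, 0.8]
opening: 0.999
grip_force: 0.0
```

```bash
python3 - <<'E'
from h import *
s=env.state();print(s["tau"].round(1),s["eef_pos"].round(1))
t=env.read_camera("top")["frame"]
cv2.imwrite("pics/f.png",cv2.resize(t[140:290,125:465,::-1],None,fx=2.3,fy=2.3,interpolation=cv2.INTER_CUBIC))
E
```

```text
[ -2.8 -47.9 -20.8  -0.1   0.2  -0.9] [ 467.5 -161.4  152.4]
```

View pics/f.png

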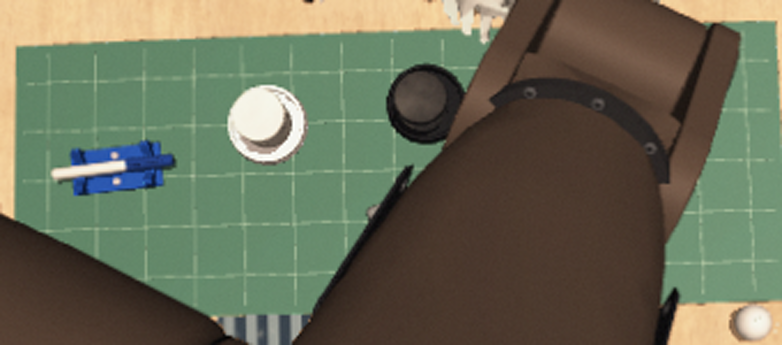

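Pots are in their holders and the marker is centred in the rest. The arm drifted towards the sculpture, because the tool axes are turned, so I'll back it off towards −x and measure.

>>> arm_command --pt "5 -20 0 0 1" --pt "11 -40 0 0 1" --pt "15 -55 0 0 1" --pt "15 -55 0 0 1"

```text
t: 27.3
eef_pos: [408.6, -156.4, 152.6]
tcp_rot: [-3.141, -0.001, 1.833]
ft_force: [0.2, -1.0, -0.2]
opening: 0.997
grip_force: 0.0
```

```bash
python3 - <<'E'
from h import *
s=env.state();print(s["tau"].round(1),s["eef_pos"].round(1))
t=env.read_camera("top")
org=lambda h,s,v:(h<20)&(s>90)
print("white lid",rect(t,(222,175,253,206),lambda h,s,v:(v>140)&(s<60),59))
f=t["frame"];g=cv2.cvtColor(f[160:210,284:336],cv2.COLOR_RGB2GRAY)
for th in (25,35,45):
  m=((g>th)&(g<75)).astype(np.uint8);n,l,st,ce=cv2.connectedComponentsWithStats(m);k=1+np.argmax(st[1:,4]);p=ce[k]+[284,160];print("dark",th,st[k],p,cast(t,[p],59).round(1))
sd=env.read_camera("side")["frame"]
cv2.imwrite("pics/g.png",np.hstack([cv2.resize(f[160:210,284:336],(390,375),interpolation=cv2.INTER_CUBIC),cv2.resize(sd[150:350,280:480],(400,375),interpolation=cv2.INTER_CUBIC)])[:,:,::-1])
E
```

```text
[ -0.8 -42.9 -17.5  -0.   -0.   -0.3] [ 408.6 -156.4  152.6]
white lid [511.3 123.6  65.7  65.8  -0.8]
dark 25 [  9   8  35  33 677] [311.49630724 183.23485968] [[521.4 -38.5]]
dark 35 [ 12   8  23  25 362] [307.90331492 180.93093923] [[526.7 -30.9]]
dark 45 [ 12  11  23  22 328] [308.18597561 181.12804878] [[526.2 -31.5]]
```

View pics/g.png

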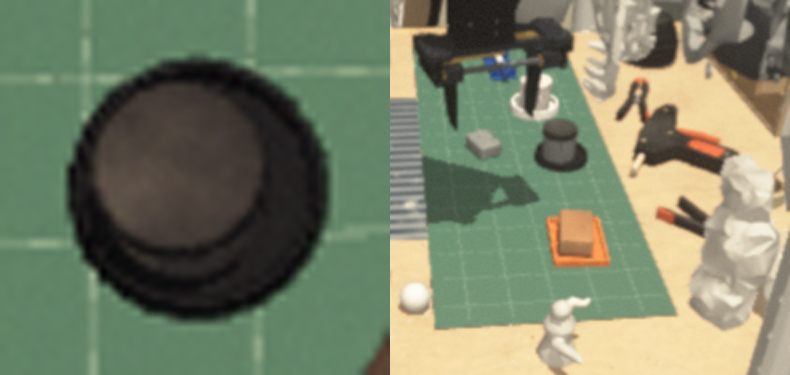

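The dark pot sits inside its dish at about (526.5, −31), 2–3 mm off centre. The white pot, block and tray look right in the side view, and the clay and figure are untouched. Handing in.

```bash
python3 -c "
from cell import env
print(env.job_done())"
```

```text
the job is handed in; nothing more can be done
None
```

I put both pots, the sanding block and the marker in their places, left the clay block and figure untouched, and handed the job in at about 27 s; no verdict was returned.

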